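Hold the probe fixture's sprung shutter half open

ROBOT

A 6-joint arm with a two-finger parallel gripper is mounted at the origin on a cart in front of the work surface, level with it; the furniture and walls round the work are solid. World frame = base frame: x ahead of the robot, y to its left, z up, the work surface at z = 0. Lengths are in m, angles in rad, forces in N, time in s.
With the tool pointing down it reaches from about 0.35 to 0.85 m from the base axis. Payload 8.1 kg.
Tool frame: the origin (TCP) lies at the centre of the arm's flange, where the gripper is bolted on; the fingertips stand 186 mm ahead of it and the grasp point (between the pads) lies 167 mm ahead of it; z points along the fingers, y is the line along which they close (so a half turn about z gives the same grasp; the last joint's range is limited). The gripper opens to 93 mm and grips with 3 to 60 N. Pads are 15 mm wide; open, the fingers measure 128 mm over their backs; the gripper's body (75 mm by 188 mm) begins 65 mm behind the grasp point.
Start: joints at [1.15, 0.13, 1.488, -0, 1.523, -0.085], TCP at [0.198, 0.567, 0.405] pointing down, gripper open.
Joint ranges: [-2.96, 2.96], [-0.89, 2.26], [0.02, 2.5], [-1.34, 4.48], [0, 2.73], [-2.66, 2.66]. Speed limits (rad/s): [2.39, 2.39, 2.79, 3.14, 3.14, 3.14].

INTERFACE

Orientations are given as a rotation vector (axis times angle).
In Python, from plant import read_state, read_camera, camera_params, robot gives the robot as it stands.
- The arm moves only by the tool carry_out, never from a script. Its argument "targets" is a list of rows, each an object of numbers: "hand": the opening in per cent of the stroke, from 0 (shut) to 100 (fully open); "x", "y", "z": the shift along the tool's x, y, z in m; "ax", "ay", "az": the turn, a rotation vector about the tool's x, y, z in rad. In form: [{"hand": .., "x": .., "y": .., "z": .., "ax": .., "ay": .., "az": ..}, ...]. A call has 1 to 8 rows; each row is the pose to reach, as a shift and turn from the pose commanded when the call began, along the tool's axes at that moment; what a row does not reach only later rows make up. A row lasts 1/8 s, in which the tool goes at most 62.5 mm and 10.7 degrees, less where a joint would pass 70% of its speed; a pose out of reach is approached as far as the arm can. A call with a gripper value outside its range is refused whole. The fingers move at their own pace and stop on an object; "newtons" is the grip in N (left out, the last holds). Time passes only in rows, so rows that repeat a pose let the fingers close. It gives the time, the measured TCP pose, the force, the opening and the grip force at its end, in the units of the state.
- read_state(): the state, without advancing time (a new reading comes with each control period).
- read_camera(name): name is "scene" or "side" or "wrist"; returns (picture, depth): 420x560x3 uint8, blue, green, red; 420x560 float32, m along the optical axis (not along the pixel's ray), 0 where there is no reading.
- camera_params(name): a dict with "fx", "fy", "cx", "cy" (pixels), "position" and "rotation" of the camera in the world. Camera axes: x right, y up, looking along -z (the intrinsics and any distortion apply to the point x, -y, -z); pixel columns grow to the right and rows downward; lengths in m; the calibration is good to about 2 mm. The wrist camera is an equidistant fisheye: a pixel r from the principal point sees the ray r / f radians off the axis. A picture is of the moment at which its call begins: read the wrist's pose just before it. camera_params takes no time and is no camera call; for the wrist camera it gives the pose at the moment of the call.
- robot.close_job(): hands the job in; it is judged then, once.
The state is a dict: "t": time; "q": joint angles; "dq": joint speeds; "joint_torque": joint torques, N m; "tool_pos": TCP position; "orientation": TCP orientation; "force": force on the tool from outside, world axes, zero at the start; "wrist_torque": the same for the moment, N m; "opening": finger opening in m; "gripper_force": force on a finger pad.
Only numpy, scipy, OpenCV 4.12 (cv2) and the standard library are available. Lean on these libraries where they do the work, as an engineer would, in place of code of your own. Each camera call takes 0.05 s, during which the arm holds its last target. There are 200 camera calls.

TASK

Take the tall light probe out of the rack, stand it end down and fully home in the socket of the shutter fixture and let go of it, with the shutter still closed. Then slide the fixture's sprung shutter by its knob to the long half-way mark and hold it steadily there, never opening it past three quarters; the job finishes while you are still holding the shutter half open against its spring. Leave the short probe in the rack and everything else where it lies.

Things in the scene. Friction and masses are not known exactly. Their poses are not given: they have to be found in the camera images.
- fixture: Low grey box fixed to the bench, 84 (x) by 224 mm (y), deck 25 mm high, origin central under it. At its -y end an aluminium head, 60x56 mm, rises to 75 mm; the socket is in its top. From the head a steel shutter blade with an upright knob runs along the deck between rails 6 mm high, 39 mm apart; the knob opens it along +y. Black scale lines each 10 mm on the -x side; the longest is half.
- socket_mouth (a point): Centre of the socket's mouth in the head's top face, 75 mm above the bench. Hole 18 mm in diameter, 45 mm deep, with a 3 mm chamfer; axis vertical.
- seat (a point): Centre of the socket's flat floor, 30 mm above the bench, axes as the fixture's.
- shutter (a joint): Opening of the shutter in m: 0 closed (as it starts), 0.060 fully open, 0.030 half; grows along the fixture's +y. A spring draws it shut: about 3 N when closed, 6.6 N at half, 10 N fully open, plus some 0.4 N of friction. It closes by itself when let go.
- knob (a point): Point on the axis of the shutter's knob, 51 mm above the bench; moves with the shutter. The knob is an upright black cylinder, 16 mm in diameter, 32 to 63 mm above the bench, on a 21 mm steel collar. Closed, it stands 110 mm from the socket's axis (82 mm from the aluminium head's face), straight along the fixture's +y, clear all round.
- half_mark (a point): Where knob is when the shutter is exactly half open (30 mm along +y from the closed place); fixed to the fixture.
- tall_probe: The tall light probe, 130 mm long, 70 g, upright in one of the rack's two holes. Origin at the centre of its lower end, z along it to the top. Steel stem 14 mm in diameter for the lower 60 mm, then a black round grip 20 mm in diameter from 60 to 130 mm. In the rack its lower end is 10 mm above the bench and its top 140 mm; it may stand in either hole.
- short_probe: The short light probe, 85 mm long, same stem (14 mm, 60 mm long), then a black head 26 mm in diameter; upright in the rack's other hole. Origin at the centre of its lower end. To be left alone.
- rack: Probe rack, fixed to the bench: a grey block 56 mm (its x) by 150 mm (its y) on a slightly larger foot, top 50 mm above the bench, with two holes 18 mm in diameter and 40 mm deep at 45 mm either side of the centre along its y. Origin at the centre of its underside.
- tape_roll_1: Black roll of tape, 60 mm across, 20 mm high, lying behind the fixture; leave alone.
- marker: Marker pen, 136 mm long, 17 mm thick, lying behind the rack (origin mid-length, underside); leave alone.
- brush: Thin wooden brush, 172 mm long, 10 mm thick, lying between fixture and rack; leave alone.
- screwdriver_yellow: Screwdriver with a yellow handle, 187 mm long, 29 mm thick, lying further back; leave alone.
- side_cutters: Pair of cutters with red grips, 138 mm long, 11 mm thick, lying at the left; leave alone.

How it is judged:
On the way, in this order (a step that is already met when the one before it is completed fails the run):
1. the tall probe stands released and fully home in the socket, the shutter still closed (horizontal distance between tall_probe and seat below 0.005 m and z of tall_probe in the frame of seat below 0.004 m and angle between tall_probe's own z axis and vertical below 0.15 rad and contact force between the fingers and tall_probe below 0.1 N and value of joint shutter below 0.005 m), for 0.2 s.
2. the shutter is held steadily half open by the robot (value of joint shutter between 0.024 and 0.036 m and velocity of joint shutter between -0.01 and 0.01 m/s and contact force between the fingers and fixture above 2 N), for 1 s.
At the end, for the whole second after the job is handed in: The tall probe stands untouched in the socket, lower end within 4 mm of its floor, 5 mm of the axis, 0.15 rad of upright; the fingers hold the shutter still at 30 mm +-6 mm with more than 2 N; the short probe stands in the rack within 15 mm of its place (all of step 2 and horizontal distance between tall_probe and seat below 0.005 m and z of tall_probe in the frame of seat below 0.004 m and angle between tall_probe's own z axis and vertical below 0.15 rad and contact force between the fingers and tall_probe below 0.1 N and distance of short_probe from where it was at the start of the episode below 0.015 m and angle between short_probe's own z axis and vertical below 0.25 rad); the arm keeps its last pose, push and grip.
It fails at once if the shutter is opened past three quarters (more than 48 mm) (value of joint shutter above 0.048 m).
It fails at once if the shutter is opened (over 6 mm) while the tall probe is not home in the socket (value of joint shutter above 0.006 m and not (horizontal distance between tall_probe and seat below 0.005 m and z of tall_probe in the frame of seat below 0.004 m and angle between tall_probe's own z axis and vertical below 0.15 rad)).
It fails at once if the short probe is moved by more than 15 mm (distance of short_probe from where it was at the start of the episode above 0.015 m).
It fails at once if a bystander is moved by more than 30 mm (distance of any of tape_roll_1, marker, brush, screwdriver_yellow, side_cutters from where it was at the start of the episode above 0.03 m).
It also fails if it takes over 58 s, if anything falls off the work surface, if the arm or the gripper's body presses on something with over 40 N, if the wrist force passes 120 N, or if a joint passes its speed limit or range.

## Working session

There is one attempt and no reset: what is moved stays moved. The work goes in short steps, Python scripts to look and compute and a tool call to move; the robot and the scene stay as the last step left them, time stands still between calls to the robot, and variables do not carry over. Pictures are saved under pics/ and viewed, at most 10 in all, crops included, and the job is handed in when it is done.

Besides the shell and the picture viewer there is one more tool, called after "Call:" as name(argument=value, ...), one argument or row to a line, values as JSON. carry_out: Moves the arm, as the interface text tells. Its arguments: {"type":"object","properties":{"targets":{"type":"array","items":{"type":"object","properties":{"hand":{"type":"number"},"x":{"type":"number"},"y":{"type":"number"},"z":{"type":"number"},"ax":{"type":"number"},"ay":{"type":"number"},"az":{"type":"number"}}}},"newtons":{"type":"number"}},"required":["targets"]}

```bash
mkdir -p pics; ls; cat > h.py <<'E'
import numpy as np,cv2
from plant import read_state,read_camera,camera_params,robot
from scipy.spatial.transform import Rotation as R
def pts(name,d,cp=None):
    p=cp or camera_params(name);v,u=np.mgrid[:d.shape[0],:d.shape[1]]
    x=(u-p['cx'])/p['fx'];y=(v-p['cy'])/p['fy']
    c=np.stack([x*d,-y*d,-d],-1)
    return c@np.array(p['rotation']).T+np.array(p['position'])
E
python3 - <<'E'
from h import *
s=read_state();print(s)
ims=[]
for n in('scene','side'):
    p=camera_params(n);print(n,p)
    a,d=read_camera(n);np.savez(f'{n}.npz',a=a,d=d);cv2.imwrite(f'pics/{n}.png',a)
E
```

```text
pics
{'t': 0.0, 'q': array([ 1.14960547e+00,  1.31122912e-01,  1.48924395e+00,  2.86851963e-05,
        1.52298847e+00, -8.54133477e-02]), 'dq': array([ 0.0002988 , -0.00032881,  0.00026084,  0.00114278,  0.00086482,
        0.00042613]), 'joint_torque': array([ 1.78539438e-03, -5.59855950e+01, -4.91760314e+01,  7.69760530e-02,
        3.55485664e-02, -1.41029614e-04]), 'tool_pos': array([0.19759273, 0.56629706, 0.4037294 ]), 'orientation': array([-5.24887304e-01, -3.09695674e+00,  2.66877964e-03]), 'force': array([-0.2516338 , -0.90930846,  0.13014444]), 'wrist_torque': array([-0.0153338 ,  0.05234334, -0.01629525]), 'gripper_force': 0.0, 'opening': 0.09288088112542667}
scene {'fx': 503.2138179827568, 'fy': 503.2138179827568, 'cx': 281.8942405368005, 'cy': 204.26523473576614, 'position': array([-0.58846645, -0.61095792,  0.78230429]), 'rotation': array([ 0.98613441, -0.58427915, -0.96755856])}
side {'fx': 410.55708395414297, 'fy': 410.55708395414297, 'cx': 271.6851812877669, 'cy': 209.43343519419727, 'position': array([ 0.58063553, -0.77841797,  0.65689502]), 'rotation': array([ 0.95746501, -0.01262183, -0.04653223])}
```

View pics/scene.png

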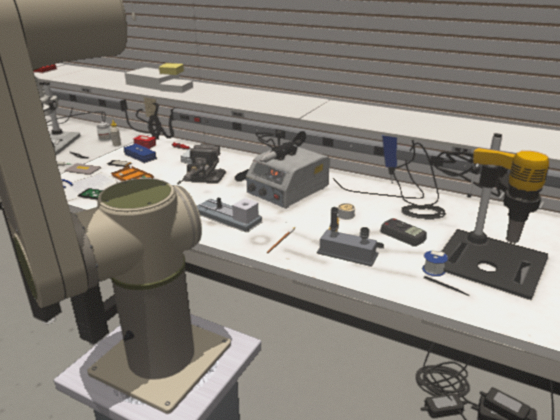

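View pics/side.png

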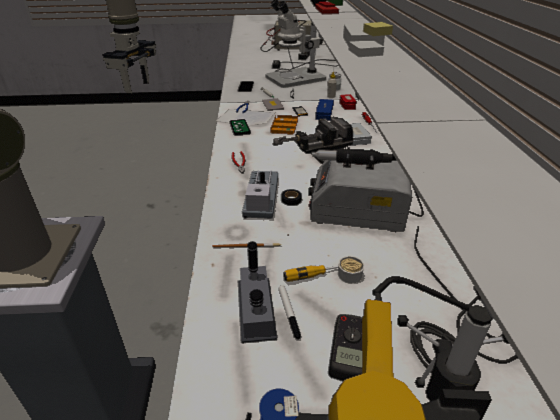

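The scene view shows the fixture around (230,212), with its head towards the right (-y). The rack is around (348,245), with the tall probe at (334,220) in its +y hole. The side view agrees: tall probe (253,255), rack (256,300), fixture (261,195).

```bash
sed -i "s/np.array(p\['rotation'\]).T/R.from_rotvec(p['rotation']).as_matrix().T/" h.py
python3 - <<'E'
from h import *
for n,rois in (('side',{'rack':(235,235,285,345),'fix':(235,165,285,222)}),('scene',{'rack':(312,200,385,270),'fix':(190,190,268,235)})):
    z=np.load(n+'.npz');P=pts(n,z['d']);a=z['a'].astype(int)
    for k,(x0,y0,x1,y1) in rois.items():
        q=P[y0:y1,x0:x1].reshape(-1,3);c=a[y0:y1,x0:x1].reshape(-1,3)
        print(n,k,np.histogram(q[:,2],bins=np.arange(-.01,.16,.005))[0])
        for nm,lo,hi in ((('probe',.1,.137),('ptop',.135,.146),('top',.045,.054),('shorthead',.06,.1)) if k=='rack' else (('head',.07,.08),('deck',.021,.029),('knob',.055,.069))):
            m=(q[:,2]>lo)&(q[:,2]<hi)
            if m.sum()>3:
                r=cv2.minAreaRect((q[m,:2]*1000).astype(np.float32))
                print('  ',nm,m.sum(),q[m].mean(0).round(4),'rect',np.round(r[0],1),np.round(r[1],1),round(r[2],1), c[m].mean(0).round())
E
```

```text
side rack [   8 2427  276  484  120   55   52   54   55   51   67 1184   91   21
   18    8   33   46   47   48  126   19   21   19   14   23   18   15
   24   51    0    0    0]
   probe 149 [ 0.5641 -0.1615  0.1198] rect [ 563.6 -156.5] [20.2 19.7] 78.2 [21. 21. 22.]
   ptop 51 [ 0.5644 -0.1571  0.1376] rect [ 564.1 -156.5] [18.7 15.4] 45.6 [21. 22. 24.]
   top 1268 [ 0.5671 -0.2089  0.0483] rect [ 566.8 -200.3] [ 56.  152.7] 3.5 [79. 76. 77.]
   shorthead 345 [ 0.5675 -0.2181  0.0848] rect [ 568.  -206.6] [ 25.  105.3] 1.5 [23. 22. 23.]
side fix [  30 1268   89   74   59  103  444  116   54   48   43   47   49   51
   50   52  262    3    0    0    0    0    0    0    0    0    0    0
    0    0    0    0    0]
   head 265 [0.5787 0.1435 0.0728] rect [578.8 145.3] [60.9 59.5] 82.7 [137. 134. 140.]
   deck 496 [0.5964 0.2235 0.0236] rect [588.4 219.9] [227.   82.5] 82.8 [87. 84. 83.]
   knob 143 [0.58   0.143  0.0619] rect [593.6 182.4] [146.3  59. ] 73.5 [52. 50. 52.]
scene rack [  45 2180  855  235  142  124  144  157  152   95   92  432  137   18
   14    9   23   27   24   28  
[... 180 characters left out ...]
545  0.1378] rect [ 558.9 -156.2] [17.8 20.9] 79.8 [82. 86. 87.]
   top 567 [ 0.5594 -0.2002  0.0488] rect [ 563.1 -197.5] [ 63.6 152.6] 3.6 [125. 123. 124.]
   shorthead 186 [ 0.5574 -0.2083  0.083 ] rect [ 561.2 -201.4] [ 25.6 109.9] 2.4 [79. 83. 85.]
scene fix [  36 1200  384   76   87  140  335  256  100   61   53   57   58   56
   42   50  142   34    0    0    0    0    0    0    0    0    0    0
    0    0    0    0    0]
   head 176 [0.5727 0.1464 0.0735] rect [574.  147.6] [62.1 66.2] 82.5 [192. 190. 196.]
   deck 523 [0.5822 0.2312 0.0246] rect [640.1 216.2] [227.5 204.1] 82.0 [133. 132. 130.]
   knob 143 [0.5707 0.151  0.062 ] rect [614.1 157.9] [143.  177.2] 52.5 [102. 102. 105.]
```

```bash
cat >> h.py <<'E'
def goto(p,closedir_deg,pos=None,rot=None):
    """shift in tool axes and az turn to bring TCP to p, tool down, tool y at given world angle"""
    s=read_state();M=R.from_rotvec(s['orientation']) if rot is None else rot
    pos=s['tool_pos'] if pos is None else pos
    a=np.radians(closedir_deg);y=np.array([np.cos(a),np.sin(a),0]);z=np.array([0,0,-1.]);x=np.cross(y,z)
    T=R.from_matrix(np.stack([x,y,z],1))
    print('shift',M.inv().apply(np.array(p)-pos).round(4),'turn',(M.inv()*T).as_rotvec().round(4))
E
python3 - <<'E'
from h import *
goto([.57,.18,.42],-7.2)
s=read_state();p=camera_params('wrist');print({k:p[k] for k in ('fx','fy','cx','cy')})
M=R.from_rotvec(s['orientation']);print('cam in tool',M.inv().apply(p['position']-s['tool_pos']),(M.inv()*R.from_rotvec(p['rotation'])).as_matrix().round(2))
E
```

```text
shift [-0.4789 -0.2421 -0.0159] turn [-1.5000e-03  1.0000e-03  1.3607e+00]
{'fx': 325.19226210127806, 'fy': 325.19226210127806, 'cx': 286.50855586174885, 'cy': 210.62375227776005}
cam in tool [ 7.12122860e-02 -7.34904647e-05  2.09122792e-02] [[ 0.    0.97  0.26]
 [ 1.    0.   -0.  ]
 [-0.    0.26 -0.97]]
```

Call:
carry_out(
  targets=[
    {"hand":100,"x":-0.05,"y":-0.025,"z":-0.015,"az":0.15},
    {"hand":100,"x":-0.1,"y":-0.05,"z":-0.015,"az":0.32},
    {"hand":100,"x":-0.15,"y":-0.08,"z":-0.015,"az":0.49},
    {"hand":100,"x":-0.2,"y":-0.105,"z":-0.015,"az":0.66},
    {"hand":100,"x":-0.25,"y":-0.13,"z":-0.015,"az":0.83},
    {"hand":100,"x":-0.3,"y":-0.16,"z":-0.015,"az":1.0},
    {"hand":100,"x":-0.35,"y":-0.18,"z":-0.015,"az":1.18},
    {"hand":100,"x":-0.4,"y":-0.205,"z":-0.015,"az":1.36},
  ],
)

```text
schema error: expected keys hand, x, y, z, ax, ay, az
```

```bash
python3 - <<'E'
from h import *
print(read_state()['tool_pos']);goto([.49,.18,.42],-7.2)
E
```

```text
[0.19760387 0.56631792 0.40381074]
shift [-0.4034 -0.2684 -0.0158] turn [-1.5000e-03  1.0000e-03  1.3607e+00]
```

Call:
carry_out(
  targets=[
    {"hand":100,"x":-0.05,"y":-0.025,"z":-0.015,"ax":0,"ay":0,"az":0.15},
    {"hand":100,"x":-0.1,"y":-0.05,"z":-0.015,"ax":0,"ay":0,"az":0.32},
    {"hand":100,"x":-0.155,"y":-0.08,"z":-0.015,"ax":0,"ay":0,"az":0.49},
    {"hand":100,"x":-0.21,"y":-0.105,"z":-0.015,"ax":0,"ay":0,"az":0.66},
    {"hand":100,"x":-0.265,"y":-0.13,"z":-0.015,"ax":0,"ay":0,"az":0.83},
    {"hand":100,"x":-0.32,"y":-0.16,"z":-0.015,"ax":0,"ay":0,"az":1.0},
    {"hand":100,"x":-0.375,"y":-0.19,"z":-0.015,"ax":0,"ay":0,"az":1.18},
    {"hand":100,"x":-0.43,"y":-0.22,"z":-0.015,"ax":0,"ay":0,"az":1.36},
  ],
)

```text
t: 1.1
tool_pos: [0.5319, 0.2157, 0.4194]
orientation: [-2.362, -2.071, 0.001]
force: [0.1, 0.9, -0.4]
opening: 0.0933
gripper_force: 0.0
```

```bash
cat >> h.py <<'E'
def wray(p,u,v):
    """world ray directions for wrist fisheye pixels"""
    dx=(np.asarray(u,float)-p['cx'])/p['fx'];dy=(np.asarray(v,float)-p['cy'])/p['fy'];r=np.hypot(dx,dy)+1e-12
    c=np.stack([dx/r*np.sin(r),-dy/r*np.sin(r),-np.cos(r)],-1)
    return R.from_rotvec(p['rotation']).apply(c)
def wcast(p,u,v,z):
    d=wray(p,u,v);o=np.array(p['position']);return o+d*((z-o[2])/d[...,2])[...,None]
def wpts(p,d):
    v,u=np.mgrid[:420,:560];dx=(u-p['cx'])/p['fx'];dy=(v-p['cy'])/p['fy'];r=np.hypot(dx,dy)+1e-12
    t=np.tan(np.minimum(r,1.4))/r
    return np.stack([dx*t*d,-dy*t*d,-d],-1)@R.from_rotvec(p['rotation']).as_matrix().T+p['position']
def snap(name):
    import pickle
    p=camera_params('wrist');a,d=read_camera('wrist');pickle.dump((p,a,d),open(name+'.pkl','wb'));cv2.imwrite(f'pics/{name}.png',a);return p,a,d
E
python3 - <<'E'
from h import *
s=read_state();print(s['t'],s['tool_pos'],s['dq'])
goto([.57,.18,.42],-7.2)
p,a,d=snap('w1')
P=wpts(p,d).reshape(-1,3)
for lo,hi in((.07,.08),(.022,.028),(.058,.067)):
    m=(P[:,2]>lo)&(P[:,2]<hi)&(P[:,1]>.05)&(P[:,1]<.4)&(P[:,0]>.45)&(P[:,0]<.75)
    r=cv2.minAreaRect((P[m,:2]*1000).astype(np.float32));print(lo,m.sum(),r)
E
```

```text
1.1 [0.53185611 0.21565728 0.41937511] [-0.81986556  0.40429313 -0.41255187  0.00512002  0.00745213  0.61512884]
shift [-0.0304  0.0425 -0.0006] turn [-0.0005  0.0001 -0.0053]
0.07 3343 ((648.3915405273438, 180.69882202148438), (165.8649444580078, 183.92303466796875), 75.20490264892578)
0.022 8321 ((639.5440673828125, 210.61383056640625), (232.94921875, 205.87567138671875), 78.33507537841797)
0.058 1045 ((645.274658203125, 178.0536651611328), (166.10435485839844, 180.5338897705078), 77.79246520996094)
```

View pics/w1.png

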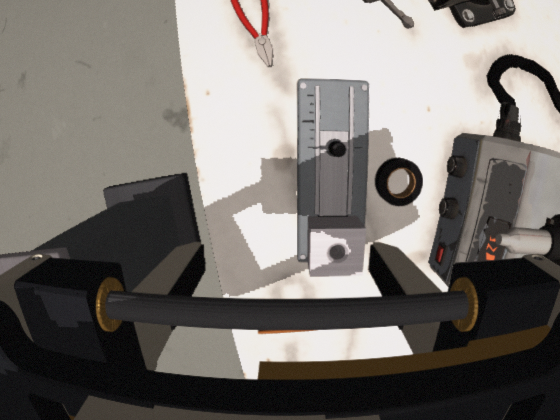

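The wrist view shows the knob at (337,148), the socket at (337,252), the head over about (310–364, 218–275), and the tape roll at (399,181). The arm was still moving, so I'll settle it and measure again.

Call:
carry_out(
  targets=[
    {"hand":100,"x":-0.02,"y":0.04,"z":0,"ax":0,"ay":0,"az":0},
    {"hand":100,"x":-0.02,"y":0.04,"z":0,"ax":0,"ay":0,"az":0},
    {"hand":100,"x":-0.02,"y":0.04,"z":0,"ax":0,"ay":0,"az":0},
    {"hand":100,"x":-0.02,"y":0.04,"z":0,"ax":0,"ay":0,"az":0},
  ],
)

```text
t: 1.65
tool_pos: [0.5673, 0.1935, 0.4197]
orientation: [-2.354, -2.08, 0.0]
force: [0.5, -0.7, 0.6]
opening: 0.0928
gripper_force: 0.0
```

```bash
python3 - <<'E'
from h import *
s=read_state();print(s['t'],s['tool_pos'],abs(s['dq']).max())
p,a,d=snap('w2')
P=wpts(p,d)
R0=(P[...,0]>.5)&(P[...,0]<.64)&(P[...,1]>.08)&(P[...,1]<.34)
print(np.histogram(P[...,2][R0],bins=np.arange(-.01,.1,.005))[0])
for lo,hi in((.068,.082),(.02,.0285)):
    m=((P[...,2]>lo)&(P[...,2]<hi)&R0).astype(np.uint8)
    n,l,st,c=cv2.connectedComponentsWithStats(m)
    i=1+st[1:,4].argmax();v,u=np.nonzero(l==i)
    q=P[v,u];zz=np.median(q[:,2]);print(lo,len(v),st[i],zz)
    w=wcast(p,u,v,.075 if lo>.05 else .025)
    print('  depth rect',cv2.minAreaRect((q[:,:2]*1000).astype(np.float32)),'cast rect',cv2.minAreaRect((w[:,:2]*1000).astype(np.float32)))
E
```

```text
1.65 [0.56733367 0.19346094 0.41969543] 0.004080859378930986
[   0 7745  778    0    0   27 5840 3740  763   71   82   73   79  103
  273  101 2395  281    0    0    0]
0.068 2734 [ 274  211   58   52 2734] 0.07406245899186151
  depth rect ((579.1068725585938, 146.3861846923828), (57.32757568359375, 60.79987716674805), 82.63420104980469) cast rect ((579.010986328125, 147.34866333007812), (57.548126220703125, 60.449851989746094), 82.90315246582031)
0.02 8869 [ 264   64   74  185 8869] 0.02442043226932522
  depth rect ((588.542236328125, 224.5350799560547), (221.72215270996094, 84.49264526367188), 83.03827667236328) cast rect ((588.3961791992188, 224.62246704101562), (220.30514526367188, 83.58422088623047), 83.0278549194336)
```

View pics/w2.png

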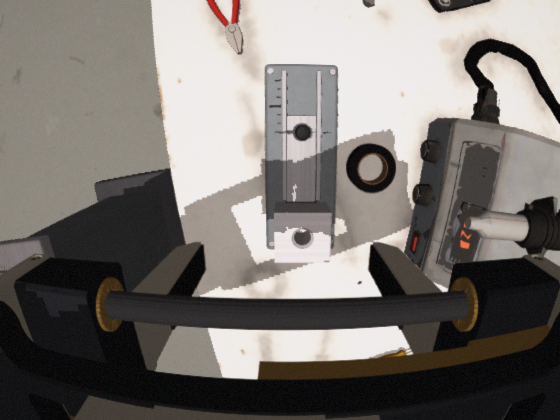

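The socket mouth is now at (302,237) and the knob top at (303,132). I'll fit both.

```bash
python3 - <<'E'
from h import *
import pickle
p,a,d=pickle.load(open('w2.pkl','rb'));g=cv2.cvtColor(a,6).astype(int)
print(g[224:252:2,288:318:2]);print(g[118:146:2,288:318:2])
for nm,(u0,v0,u1,v1),z,th in(('sock',(284,222,320,252),.075,110),('knob',(290,120,316,144),.063,45)):
    m=(g[v0:v1,u0:u1]<th).astype(np.uint8);n,l,st,c=cv2.connectedComponentsWithStats(m)
    i=l[(v1-v0)//2,(u1-u0)//2];v,u=np.nonzero(l==i)
    w=wcast(p,u+u0,v+v0,z)*1000;print(nm,st[i],cv2.minAreaRect(w[:,:2].astype(np.float32)),w.mean(0))
E
```

```text
[[145 144 143 142 141 144 143 145 145 140 143 144 146 142 145]
 [139 138 137 140 140 138 138 138 137 139 139 139 136 141 138]
 [165 156 222 226 227 193 166 129 113 118 135 137 140 139 141]
 [234 234 234 229 176 156 214 225 215 126  98 124 138 141 141]
 [233 234 230 164  93  88 117 130  89  77  78 110 132 154 155]
 [235 235 196 133  59  66  64  62  68  72  73 137 152 231 232]
 [233 232 168  94  61  64  60  61  73  75  76 103 187 230 231]
 [233 231 164  91  64  62  66  64  72  74  72 111 179 231 233]
 [229 230 166 140  63  60  61  64  68  68  74 155 185 227 230]
 [232 231 203 166  86  63  62  65  69  73 120 178 204 233 232]
 [230 231 228 146 165 137  77  81  95 139 178 186 228 230 230]
 [231 231 230 228 182 172 168 172 176 176 191 228 232 232 230]
 [231 232 231 231 229 216 195 158 202 216 230 231 231 231 231]
 [236 235 235 235 236 235 234 235 233 235 235 234 233 235 234]]
[[214 214 217 214 217 216 207 214 215 211 203 209 207 206 129]
 [215 213 217 213 218 217 207 214 214 208 202 204 210 208 123]
 [213 213 220 210 219 213 196 194 207 209 202 206 209 208 123]
 [213 212 217 209 172 111  8
[... 304 characters left out ...]
  31  53  51  48  51  43  35  78 169 201 128]
 [209 209 211  97  46  40  50  46  44  37  32  95 183 201 129]
 [209 211 215 184  86  47  36  36  35  39 135 168 204 201 142]
 [207 210 214 209 196 144  91  80  94 172 202 203 208 200 139]
 [211 209 215 209 212 211 208 207 205 206 202 202 207 203 135]
 [207 207 212 209 213 213 206 209 208 206 203 203 207 206 126]]
sock [ 10   6  17  17 188] ((579.8095703125, 147.89617919921875), (18.496191024780273, 15.921279907226562), 18.03582000732422) [578.88292761 147.52113306  75.        ]
knob [  0   0  26  24 528] ((592.1681518554688, 256.36468505859375), (23.843080520629883, 25.740942001342773), 83.41345977783203) [592.11016503 256.5080488   63.        ]
```

```bash
python3 - <<'E'
from h import *
goto([.563,-.16,.42],-7.05)
E
```

```text
shift [-3.513e-01  3.920e-02 -2.000e-04] turn [-0.0001 -0.0001 -0.0005]
```

Call:
carry_out(
  targets=[
    {"hand":100,"x":-0.05,"y":0.006,"z":0,"ax":0,"ay":0,"az":0},
    {"hand":100,"x":-0.1,"y":0.012,"z":0,"ax":0,"ay":0,"az":0},
    {"hand":100,"x":-0.155,"y":0.018,"z":0,"ax":0,"ay":0,"az":0},
    {"hand":100,"x":-0.21,"y":0.024,"z":0,"ax":0,"ay":0,"az":0},
    {"hand":100,"x":-0.265,"y":0.03,"z":0,"ax":0,"ay":0,"az":0},
    {"hand":100,"x":-0.32,"y":0.036,"z":0,"ax":0,"ay":0,"az":0},
    {"hand":100,"x":-0.35,"y":0.039,"z":0,"ax":0,"ay":0,"az":0},
    {"hand":100,"x":-0.35,"y":0.039,"z":0,"ax":0,"ay":0,"az":0},
  ],
)

```text
t: 2.7
tool_pos: [0.5627, -0.1608, 0.4198]
orientation: [2.358, 2.076, -0.0]
force: [-0.4, 0.4, 0.0]
opening: 0.093
gripper_force: 0.0
```

Call:
carry_out(
  targets=[
    {"hand":100,"x":0,"y":0,"z":0,"ax":0,"ay":0,"az":0},
    {"hand":100,"x":0,"y":0,"z":0,"ax":0,"ay":0,"az":0},
  ],
)

```text
t: 2.95
tool_pos: [0.5633, -0.158, 0.4199]
orientation: [2.354, 2.081, 0.001]
force: [-0.2, -0.2, 0.1]
opening: 0.0929
gripper_force: 0.0
```

```bash
python3 - <<'E'
from h import *
s=read_state();print(s['t'],s['tool_pos'],abs(s['dq']).max())
p,a,d=snap('w3')
P=wpts(p,d)
R0=(P[...,0]>.5)&(P[...,0]<.64)&(P[...,1]>-.3)&(P[...,1]<-.1)
for lo,hi,z in((.132,.15,.14),(.085,.1,.095),(.045,.055,.05)):
    m=((P[...,2]>lo)&(P[...,2]<hi)&R0).astype(np.uint8)
    n,l,st,c=cv2.connectedComponentsWithStats(m)
    for i in range(1,n):
        if st[i,4]<60: continue
        v,u=np.nonzero(l==i);w=wcast(p,u,v,z)*1000
        print(lo,st[i],np.median(P[v,u,2]).round(4),cv2.minAreaRect(w[:,:2].astype(np.float32)),w.mean(0).round(1))
E
```

```text
2.95 [ 0.56330517 -0.15804091  0.41990419] 0.002693772723191832
0.132 [275 195  23  25 439] 0.1385 ((564.177734375, -152.91107177734375), (20.35629653930664, 18.163013458251953), 82.44461822509766) [ 564.2 -152.9  140. ]
0.085 [290 265  25  25 485] 0.0935 ((570.019287109375, -240.99603271484375), (28.149660110473633, 25.07244110107422), 83.19129943847656) [ 569.8 -240.9   95. ]
0.045 [ 256  157   71  132 4852] 0.0491 ((566.8929443359375, -199.30096435546875), (56.27284240722656, 149.9987030029297), 3.4521584510803223) [ 567.  -191.2   50. ]
```

View pics/w3.png

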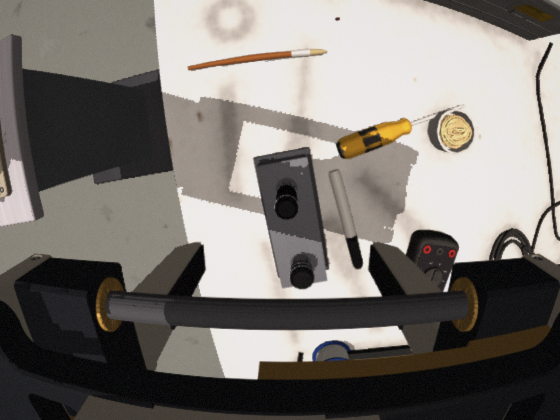

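The tall probe's top is at (286,205) and measures (564, -153.5) mm, which agrees with the rack geometry. The short probe is at (302,268). Next is descending and gripping.

Call:
carry_out(
  targets=[
    {"hand":100,"x":0.0045,"y":0,"z":0.03,"ax":0,"ay":0,"az":0},
    {"hand":100,"x":0.0045,"y":0,"z":0.07,"ax":0,"ay":0,"az":0},
    {"hand":100,"x":0.0045,"y":0,"z":0.11,"ax":0,"ay":0,"az":0},
    {"hand":100,"x":0.0045,"y":0,"z":0.143,"ax":0,"ay":0,"az":0},
    {"hand":100,"x":0.0045,"y":0,"z":0.143,"ax":0,"ay":0,"az":0},
    {"hand":100,"x":0.0045,"y":0,"z":0.143,"ax":0,"ay":0,"az":0},
    {"hand":10,"x":0.0045,"y":0,"z":0.143,"ax":0,"ay":0,"az":0},
    {"hand":10,"x":0.0045,"y":0,"z":0.143,"ax":0,"ay":0,"az":0},
  ],
  newtons=25,
)

```text
t: 4.0
tool_pos: [0.5642, -0.1552, 0.2784]
orientation: [2.354, 2.077, 0.002]
force: [0.1, 0.2, -0.1]
opening: 0.0772
gripper_force: 0.0
```

Call:
carry_out(
  targets=[
    {"hand":10,"x":0,"y":0,"z":0,"ax":0,"ay":0,"az":0},
    {"hand":10,"x":0,"y":0,"z":0,"ax":0,"ay":0,"az":0},
    {"hand":10,"x":0,"y":0,"z":0,"ax":0,"ay":0,"az":0},
    {"hand":10,"x":0,"y":0,"z":0,"ax":0,"ay":0,"az":0},
    {"hand":10,"x":0,"y":0,"z":0,"ax":0,"ay":0,"az":0},
    {"hand":10,"x":0,"y":0,"z":0,"ax":0,"ay":0,"az":0},
  ],
)

```text
t: 4.75
tool_pos: [0.5637, -0.1551, 0.2767]
orientation: [-2.356, -2.078, 0.0]
force: [0.8, -0.7, 0.5]
opening: 0.0195
gripper_force: 25.0
```

Call:
carry_out(
  targets=[
    {"hand":10,"x":0,"y":0,"z":-0.02,"ax":0,"ay":0,"az":0},
    {"hand":10,"x":0,"y":0,"z":-0.06,"ax":0,"ay":0,"az":0},
    {"hand":10,"x":0,"y":0,"z":-0.1,"ax":0,"ay":0,"az":0},
    {"hand":10,"x":0,"y":0,"z":-0.14,"ax":0,"ay":0,"az":0},
    {"hand":10,"x":0,"y":0,"z":-0.14,"ax":0,"ay":0,"az":0},
    {"hand":10,"x":0,"y":0,"z":-0.14,"ax":0,"ay":0,"az":0},
  ],
)

```text
t: 5.5
tool_pos: [0.5636, -0.155, 0.4171]
orientation: [2.356, 2.078, 0.0]
force: [0.4, -0.2, -0.6]
opening: 0.0191
gripper_force: 25.0
```

```bash
python3 - <<'E'
from h import *
s=read_state();print(s['t'],s['tool_pos'],s['opening'],s['gripper_force'],s['force'])
p,a,d=snap('w4');P=wpts(p,d);M=R.from_rotvec(s['orientation'])
m=(P[...,2]>.27)&(P[...,2]<.29)&(abs(P[...,0]-s['tool_pos'][0])<.012)&(abs(P[...,1]-s['tool_pos'][1])<.02)
v,u=np.nonzero(m);w=wcast(p,u,v,s['tool_pos'][2]-.167+.03)
print(len(v),np.median(P[v,u,2]));t=M.inv().apply(w-s['tool_pos'])*1000
print(cv2.minAreaRect(t[:,:2].astype(np.float32)))
goto([.579,.1475,.417],-7.05)
E
```

```text
5.5 [ 0.56355129 -0.15502042  0.41705554] 0.019079073248331257 24.99907000330495 [ 0.40463767 -0.15395277 -0.57722398]
1399 0.2778452487120919
((-0.22891616821289062, -0.9791631698608398), (25.818668365478516, 31.855133056640625), 86.37548828125)
shift [ 0.302  -0.0222 -0.0009] turn [-0.0014 -0.0003 -0.002 ]
```

View pics/w4.png

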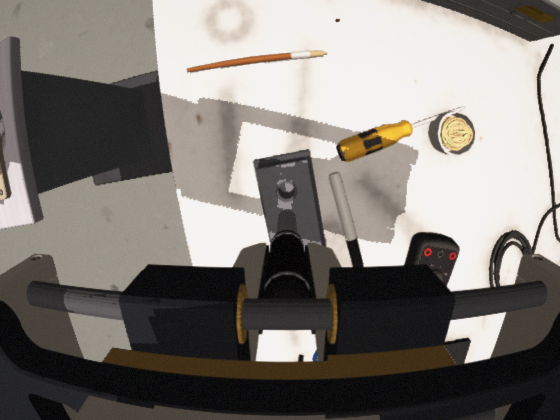

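The probe is held and its rack hole at (286,188) is empty. Next is carrying it over to the socket.

Call:
carry_out(
  targets=[
    {"hand":10,"x":0.03,"y":-0.002,"z":0,"ax":0,"ay":0,"az":0},
    {"hand":10,"x":0.08,"y":-0.006,"z":0,"ax":0,"ay":0,"az":0},
    {"hand":10,"x":0.13,"y":-0.01,"z":0,"ax":0,"ay":0,"az":0},
    {"hand":10,"x":0.18,"y":-0.013,"z":0,"ax":0,"ay":0,"az":0},
    {"hand":10,"x":0.23,"y":-0.017,"z":0,"ax":0,"ay":0,"az":0},
    {"hand":10,"x":0.275,"y":-0.02,"z":0,"ax":0,"ay":0,"az":0},
    {"hand":10,"x":0.3,"y":-0.022,"z":0,"ax":0,"ay":0,"az":0},
    {"hand":10,"x":0.3,"y":-0.022,"z":0,"ax":0,"ay":0,"az":0},
  ],
)

```text
t: 6.55
tool_pos: [0.5787, 0.147, 0.4148]
orientation: [-2.351, -2.08, 0.004]
force: [1.2, 0.2, -0.5]
opening: 0.0194
gripper_force: 25.0
```

Call:
carry_out(
  targets=[
    {"hand":10,"x":0,"y":0,"z":0,"ax":0,"ay":0,"az":0},
    {"hand":10,"x":0,"y":0,"z":0,"ax":0,"ay":0,"az":0},
  ],
)

```text
t: 6.8
tool_pos: [0.5793, 0.1442, 0.4163]
orientation: [-2.357, -2.077, 0.001]
force: [-0.4, -0.7, -0.0]
opening: 0.0196
gripper_force: 25.0
```

```bash
python3 - <<'E'
from h import *
goto([.5788,.1459,.326],-7.05)
for n in('scene','side'):
    a,d=read_camera(n);P=pts(n,d)
    R0=(P[...,0]>.52)&(P[...,0]<.62)&(P[...,1]>.1)&(P[...,1]<.19)
    for lo,hi in((.068,.08),(.155,.20)):
        m=R0&(P[...,2]>lo)&(P[...,2]<hi);q=P[m];print(n,lo,m.sum(),q.mean(0).round(4),np.round(cv2.minAreaRect((q[:,:2]*1000).astype(np.float32)),1) if 0 else cv2.minAreaRect((q[:,:2]*1000).astype(np.float32)))
    if n=='side': cv2.imwrite('pics/side2.png',cv2.resize(a[90:240,180:340],None,fx=4,fy=4))
E
```

```text
shift [ 0.0017 -0.0006  0.0903] turn [-0.0008  0.0005 -0.0033]
scene 0.068 194 [0.5719 0.1457 0.0729] ((575.6253662109375, 147.56121826171875), (61.03079605102539, 68.18255615234375), 83.34150695800781)
scene 0.155 64 [0.5723 0.1437 0.1769] ((571.5715942382812, 142.1219024658203), (16.153778076171875, 13.68770980834961), 40.51948547363281)
side 0.068 285 [0.5789 0.1425 0.0725] ((578.7072143554688, 145.26528930664062), (61.27400207519531, 60.308162689208984), 83.09221649169922)
side 0.155 94 [0.5798 0.1396 0.1784] ((580.0737915039062, 140.24020385742188), (13.834138870239258, 12.360435485839844), 3.8781769275665283)
```

View pics/side2.png

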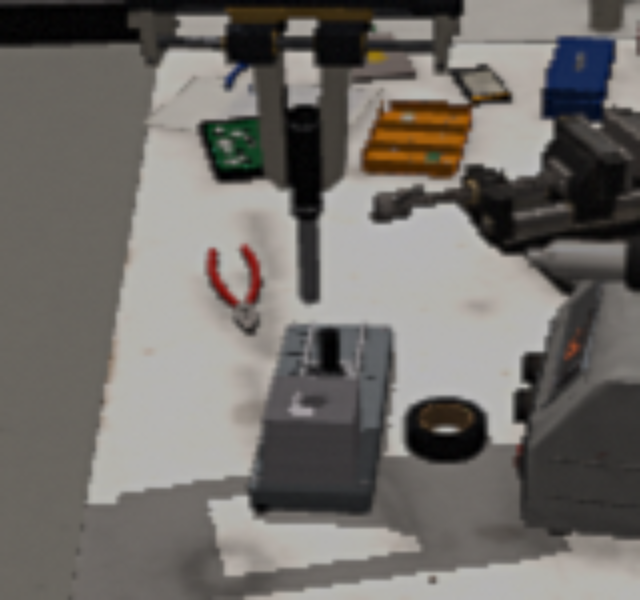

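In the side view the stem stands upright above the socket, about 1.7 mm short along +y, which matches the TCP figure. I'll correct that and begin insertion.

Call:
carry_out(
  targets=[
    {"hand":10,"x":0.0017,"y":-0.0007,"z":0,"ax":0,"ay":0,"az":0},
    {"hand":10,"x":0.0017,"y":-0.0007,"z":0.03,"ax":0,"ay":0,"az":0},
    {"hand":10,"x":0.0017,"y":-0.0007,"z":0.06,"ax":0,"ay":0,"az":0},
    {"hand":10,"x":0.0017,"y":-0.0007,"z":0.07,"ax":0,"ay":0,"az":0},
    {"hand":10,"x":0.0017,"y":-0.0007,"z":0.077,"ax":0,"ay":0,"az":0},
    {"hand":10,"x":0.0017,"y":-0.0007,"z":0.083,"ax":0,"ay":0,"az":0},
    {"hand":10,"x":0.0017,"y":-0.0007,"z":0.087,"ax":0,"ay":0,"az":0},
    {"hand":10,"x":0.0017,"y":-0.0007,"z":0.087,"ax":0,"ay":0,"az":0},
  ],
)

```text
t: 7.9
tool_pos: [0.5788, 0.1471, 0.3299]
orientation: [2.356, 2.078, 0.0]
force: [0.2, 0.2, -0.4]
opening: 0.0193
gripper_force: 25.0
```

Call:
carry_out(
  targets=[
    {"hand":10,"x":-0.001,"y":0,"z":0.006,"ax":0,"ay":0,"az":0},
    {"hand":10,"x":-0.001,"y":0,"z":0.012,"ax":0,"ay":0,"az":0},
    {"hand":10,"x":-0.001,"y":0,"z":0.018,"ax":0,"ay":0,"az":0},
    {"hand":10,"x":-0.001,"y":0,"z":0.024,"ax":0,"ay":0,"az":0},
    {"hand":10,"x":-0.001,"y":0,"z":0.028,"ax":0,"ay":0,"az":0},
    {"hand":10,"x":-0.001,"y":0,"z":0.031,"ax":0,"ay":0,"az":0},
    {"hand":10,"x":-0.001,"y":0,"z":0.031,"ax":0,"ay":0,"az":0},
    {"hand":10,"x":-0.001,"y":0,"z":0.031,"ax":0,"ay":0,"az":0},
  ],
)

```text
t: 8.9
tool_pos: [0.5788, 0.1461, 0.299]
orientation: [2.356, 2.078, 0.001]
force: [0.4, -0.4, -0.7]
opening: 0.0197
gripper_force: 25.0
```

Call:
carry_out(
  targets=[
    {"hand":10,"x":0,"y":0,"z":0.001,"ax":0,"ay":0,"az":0},
    {"hand":10,"x":0,"y":0,"z":0.002,"ax":0,"ay":0,"az":0},
    {"hand":10,"x":0,"y":0,"z":0.003,"ax":0,"ay":0,"az":0},
    {"hand":10,"x":0,"y":0,"z":0.003,"ax":0,"ay":0,"az":0},
  ],
)

```text
t: 9.4
tool_pos: [0.5788, 0.1462, 0.2966]
orientation: [2.356, 2.078, 0.001]
force: [-2.8, -0.2, 4.6]
opening: 0.0196
gripper_force: 25.0
```

It touches the floor at the expected height with 4.6 N up. I'll release and withdraw upward.

Call:
carry_out(
  targets=[
    {"hand":100,"x":0,"y":0,"z":0.002,"ax":0,"ay":0,"az":0},
    {"hand":100,"x":0,"y":0,"z":0.002,"ax":0,"ay":0,"az":0},
    {"hand":100,"x":0,"y":0,"z":0.002,"ax":0,"ay":0,"az":0},
    {"hand":100,"x":0,"y":0,"z":0.002,"ax":0,"ay":0,"az":0},
    {"hand":100,"x":0,"y":0,"z":0,"ax":0,"ay":0,"az":0},
    {"hand":100,"x":0,"y":0,"z":-0.03,"ax":0,"ay":0,"az":0},
    {"hand":100,"x":0,"y":0,"z":-0.08,"ax":0,"ay":0,"az":0},
    {"hand":100,"x":0,"y":0,"z":-0.12,"ax":0,"ay":0,"az":0},
  ],
)

```text
t: 10.4
tool_pos: [0.5787, 0.1461, 0.4179]
orientation: [2.355, 2.078, 0.002]
force: [-0.7, 0.9, 0.0]
opening: 0.0916
gripper_force: 0.0
```

Call:
carry_out(
  targets=[
    {"hand":100,"x":0.05,"y":0,"z":0,"ax":0,"ay":0,"az":0},
    {"hand":100,"x":0.09,"y":0,"z":0,"ax":0,"ay":0,"az":0},
    {"hand":100,"x":0.109,"y":0,"z":0,"ax":0,"ay":0,"az":0},
    {"hand":100,"x":0.109,"y":0,"z":0,"ax":0,"ay":0,"az":0},
    {"hand":100,"x":0.109,"y":0,"z":0,"ax":0,"ay":0,"az":0},
    {"hand":100,"x":0.109,"y":0,"z":0,"ax":0,"ay":0,"az":0},
  ],
)

```text
t: 11.15
tool_pos: [0.5924, 0.253, 0.4158]
orientation: [2.357, 2.077, -0.0]
force: [-0.2, -0.6, -0.3]
opening: 0.0934
gripper_force: 0.0
```

```bash
python3 - <<'E'
from h import *
s=read_state();print(s['t'],s['tool_pos'])
goto([.5924,.2565,.226],-7.05)
p,a,d=snap('w5');P=wpts(p,d)
R0=(P[...,0]>.55)&(P[...,0]<.63)&(P[...,1]>.1)&(P[...,1]<.3)
for lo,hi,z in((.14,.18,.16),(.058,.068,.063)):
    m=(R0&(P[...,2]>lo)&(P[...,2]<hi)).astype(np.uint8);n,l,st,c=cv2.connectedComponentsWithStats(m)
    for i in range(1,n):
        if st[i,4]<60: continue
        v,u=np.nonzero(l==i);w=wcast(p,u,v,z)*1000;print(z,st[i],np.percentile(P[v,u,2],[50,90]).round(4),cv2.minAreaRect(w[:,:2].astype(np.float32)))
a,d=read_camera('side');P=pts('side',d);R0=(P[...,0]>.55)&(P[...,0]<.61)&(P[...,1]>.11)&(P[...,1]<.18)&(P[...,2]<.2)
q=P[R0];print('side top',np.sort(q[:,2])[-15:].round(4));m=R0&(P[...,2]>.14);print(P[m].mean(0),cv2.minAreaRect((P[m][:,:2]*1000).astype(np.float32)))
E
```

```text
11.15 [0.59241585 0.25299959 0.4157995 ]
shift [ 0.0035 -0.0005  0.1898] turn [ 0.      0.0003 -0.0034]
0.16 [276 330  22  13 243] [0.1589 0.1597] ((579.56201171875, 147.5829620361328), (13.625195503234863, 18.462406158447266), 82.74658203125)
0.063 [278 184  15  15 175] [0.0619 0.0628] ((591.982421875, 256.7395324707031), (14.88547420501709, 14.598185539245605), 82.7551498413086)
0.063 [259 263  54   5 188] [0.0626 0.0667] ((581.8428955078125, 173.4154510498047), (4.939434051513672, 59.335052490234375), 82.40597534179688)
side top [0.1571 0.1572 0.1572 0.1573 0.1573 0.1574 0.1575 0.158  0.158  0.1582
 0.1583 0.1584 0.1585 0.1585 0.1594]
[0.57882785 0.14086681 0.15076745] ((579.1990966796875, 143.73385620117188), (18.780420303344727, 18.013469696044922), 6.687145709991455)
```

View pics/w5.png

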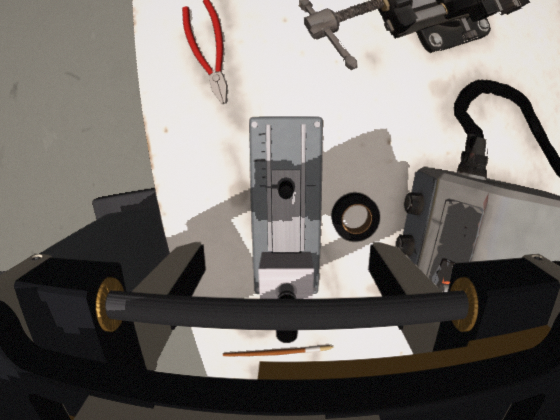

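The probe top is at 0.160 m, so it is fully home. The knob is at (286,187), measuring (592, 256.7) mm, so the shutter is still closed. Next is descending on the knob with the fingers open across x.

Call:
carry_out(
  targets=[
    {"hand":100,"x":0.0035,"y":0,"z":0.03,"ax":0,"ay":0,"az":0},
    {"hand":100,"x":0.0035,"y":0,"z":0.07,"ax":0,"ay":0,"az":0},
    {"hand":100,"x":0.0035,"y":0,"z":0.11,"ax":0,"ay":0,"az":0},
    {"hand":100,"x":0.0035,"y":0,"z":0.15,"ax":0,"ay":0,"az":0},
    {"hand":100,"x":0.0035,"y":0,"z":0.18,"ax":0,"ay":0,"az":0},
    {"hand":100,"x":0.0035,"y":0,"z":0.193,"ax":0,"ay":0,"az":0},
    {"hand":100,"x":0.0035,"y":0,"z":0.193,"ax":0,"ay":0,"az":0},
    {"hand":100,"x":0.0035,"y":0,"z":0.193,"ax":0,"ay":0,"az":0},
  ],
  newtons=45,
)

```text
t: 12.25
tool_pos: [0.5935, 0.2579, 0.2247]
orientation: [2.355, 2.077, 0.004]
force: [-0.4, 1.0, 0.4]
opening: 0.0934
gripper_force: 0.0
```

Call:
carry_out(
  targets=[
    {"hand":5,"x":0,"y":0,"z":0,"ax":0,"ay":0,"az":0},
    {"hand":5,"x":0,"y":0,"z":0,"ax":0,"ay":0,"az":0},
    {"hand":5,"x":0,"y":0,"z":0,"ax":0,"ay":0,"az":0},
    {"hand":5,"x":0,"y":0,"z":0,"ax":0,"ay":0,"az":0},
    {"hand":5,"x":0,"y":0,"z":0,"ax":0,"ay":0,"az":0},
    {"hand":5,"x":0,"y":0,"z":0,"ax":0,"ay":0,"az":0},
    {"hand":5,"x":0,"y":0,"z":0,"ax":0,"ay":0,"az":0},
  ],
)

```text
t: 13.12
tool_pos: [0.5927, 0.2577, 0.2227]
orientation: [-2.356, -2.078, 0.0]
force: [-1.1, -0.2, -0.1]
opening: 0.0274
gripper_force: 0.0
```

```bash
python3 -c "
from h import *
s=read_state();print(s['t'],s['tool_pos'],s['force'],s['opening'],s['gripper_force'])
goto([.5922+.122*.03,.2565+.9925*.03,s['tool_pos'][2]],-7.05)"
```

```text
13.125 [0.59266479 0.25772181 0.22266933] [-1.13521206 -0.21844091 -0.09431719] 0.027421656928267975 0.0
shift [ 0.0287 -0.0004 -0.    ] turn [-0.0001  0.0001 -0.002 ]
```

Call:
carry_out(
  targets=[
    {"hand":5,"x":0,"y":0,"z":0,"ax":0,"ay":0,"az":0},
    {"hand":5,"x":0,"y":0,"z":0,"ax":0,"ay":0,"az":0},
    {"hand":5,"x":0,"y":0,"z":0,"ax":0,"ay":0,"az":0},
    {"hand":5,"x":0,"y":0,"z":0,"ax":0,"ay":0,"az":0},
  ],
)

```text
t: 13.62
tool_pos: [0.5923, 0.2578, 0.2227]
orientation: [-2.355, -2.078, 0.002]
force: [-5.6, 0.0, 4.5]
opening: 0.0144
gripper_force: 45.0
```

Call:
carry_out(
  targets=[
    {"hand":5,"x":0.002,"y":0,"z":0,"ax":0,"ay":0,"az":0},
    {"hand":5,"x":0.005,"y":0,"z":0,"ax":0,"ay":0,"az":0},
    {"hand":5,"x":0.008,"y":0,"z":0,"ax":0,"ay":0,"az":0},
    {"hand":5,"x":0.011,"y":0,"z":0,"ax":0,"ay":0,"az":0},
    {"hand":5,"x":0.014,"y":0,"z":0,"ax":0,"ay":0,"az":0},
    {"hand":5,"x":0.017,"y":0,"z":0,"ax":0,"ay":0,"az":0},
    {"hand":5,"x":0.02,"y":0,"z":0,"ax":0,"ay":0,"az":0},
    {"hand":5,"x":0.02,"y":0,"z":0,"ax":0,"ay":0,"az":0},
  ],
)

```text
t: 14.62
tool_pos: [0.5947, 0.2772, 0.2226]
orientation: [-2.356, -2.078, 0.004]
force: [-6.2, -4.1, 5.8]
opening: 0.0149
gripper_force: 45.0
```

```bash
cat > k.py <<'E'
from h import *
s=read_state();print(s['t'],s['tool_pos'],s['force'],s['opening'],s['gripper_force'])
p,a,d=snap('wk');P=wpts(p,d)
R0=(P[...,0]>.55)&(P[...,0]<.63)&(P[...,1]>.2)&(P[...,1]<.34)
m=(R0&(P[...,2]>.055)&(P[...,2]<.07)).astype(np.uint8);n,l,st,c=cv2.connectedComponentsWithStats(m)
for i in range(1,n):
    if st[i,4]<60: continue
    v,u=np.nonzero(l==i);w=wcast(p,u,v,.063)*1000;print(st[i],np.median(P[v,u,2]).round(4),cv2.minAreaRect(w[:,:2].astype(np.float32)))
E
python3 k.py
```

```text
14.625 [0.5947455  0.27715392 0.22264691] [-6.18250049 -4.0900048   5.83643717] 0.014864952963016074 45.00212788581848
[ 237  256  100   43 1666] 0.0619 ((595.0615844726562, 278.1588439941406), (22.52420425415039, 46.6558952331543), 82.80829620361328)
```

View pics/wk.png

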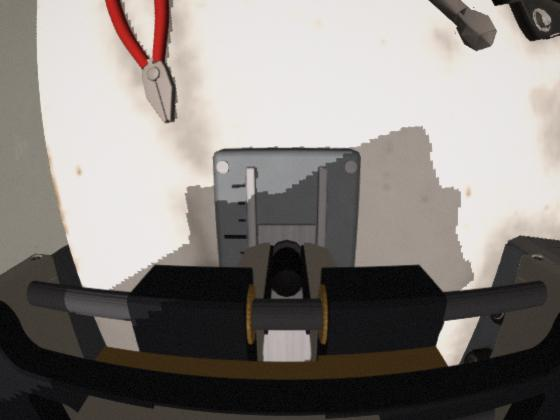

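The knob is gripped between the pads at about (287,268), and the blade's leading edge shows at v≈225. I'll check the shutter travel from that edge against the closed picture.

```bash
python3 - <<'E'
from h import *
import pickle
y=np.array([.122,.9925]);S=np.array([.579,.1474])
for f,us,r in(('w2',(294,312),(95,125)),('w5',(277,297),(150,180)),('wk',(265,310),(205,240))):
    p,a,d=pickle.load(open(f+'.pkl','rb'));g=cv2.cvtColor(a,6).astype(float)
    for u in us:
        col=g[r[0]:r[1],u-2:u+3].mean(1);dg=abs(np.diff(col));o=dg.argsort()[::-1][:3]
        for i in o[:3]: print(f,u,r[0]+i+.5,dg[i].round(1),((wcast(p,u,r[0]+i+.5,.028)[:2]-S)@y).round(4))
E
```

```text
w2 294 115.5 80.0 0.1273
w2 294 114.5 11.8 0.1285
w2 294 123.5 11.4 0.1182
w2 312 115.5 65.0 0.1275
w2 312 114.5 9.2 0.1286
w2 312 116.5 7.8 0.1264
w5 277 160.5 39.8 0.1383
w5 277 159.5 24.2 0.1395
w5 277 169.5 23.6 0.128
w5 297 164.5 32.6 0.1337
w5 297 169.5 25.2 0.1279
w5 297 163.5 17.4 0.1348
wk 265 224.5 24.8 0.1473
wk 265 225.5 16.0 0.1467
wk 265 223.5 9.2 0.1479
wk 310 224.5 24.4 0.1472
wk 310 225.5 17.0 0.1466
wk 310 223.5 9.2 0.1478
```

The shutter is open 19.6 mm, so it needs 10.4 mm more.

Call:
carry_out(
  targets=[
    {"hand":5,"x":0.002,"y":0,"z":0,"ax":0,"ay":0,"az":0},
    {"hand":5,"x":0.005,"y":0,"z":0,"ax":0,"ay":0,"az":0},
    {"hand":5,"x":0.008,"y":0,"z":0,"ax":0,"ay":0,"az":0},
    {"hand":5,"x":0.0105,"y":0,"z":0,"ax":0,"ay":0,"az":0},
    {"hand":5,"x":0.0105,"y":0,"z":0,"ax":0,"ay":0,"az":0},
    {"hand":5,"x":0.0105,"y":0,"z":0,"ax":0,"ay":0,"az":0},
    {"hand":5,"x":0.0105,"y":0,"z":0,"ax":0,"ay":0,"az":0},
    {"hand":5,"x":0.0105,"y":0,"z":0,"ax":0,"ay":0,"az":0},
  ],
)

```text
t: 15.68
tool_pos: [0.5961, 0.2872, 0.2227]
orientation: [2.356, 2.078, -0.004]
force: [-7.3, -5.7, 6.2]
opening: 0.0151
gripper_force: 45.0
```

Call:
carry_out(
  targets=[
    {"hand":5,"x":0,"y":0,"z":0,"ax":0,"ay":0,"az":0},
    {"hand":5,"x":0,"y":0,"z":0,"ax":0,"ay":0,"az":0},
    {"hand":5,"x":0,"y":0,"z":0,"ax":0,"ay":0,"az":0},
    {"hand":5,"x":0,"y":0,"z":0,"ax":0,"ay":0,"az":0},
    {"hand":5,"x":0,"y":0,"z":0,"ax":0,"ay":0,"az":0},
    {"hand":5,"x":0,"y":0,"z":0,"ax":0,"ay":0,"az":0},
    {"hand":5,"x":0,"y":0,"z":0,"ax":0,"ay":0,"az":0},
    {"hand":5,"x":0,"y":0,"z":0,"ax":0,"ay":0,"az":0},
  ],
)

```text
t: 16.68
tool_pos: [0.5961, 0.2872, 0.2226]
orientation: [2.356, 2.078, -0.004]
force: [-7.4, -6.0, 5.5]
opening: 0.0151
gripper_force: 45.0
```

```bash
python3 k.py; python3 - <<'E'
from h import *
import pickle
y=np.array([.122,.9925]);S=np.array([.579,.1474])
p,a,d=pickle.load(open('wk.pkl','rb'));g=cv2.cvtColor(a,6).astype(float)
for u in(265,310):
    col=g[205:240,u-2:u+3].mean(1);dg=abs(np.diff(col));i=dg.argmax();print(u,205+i,dg[i],(wcast(p,u,205+i+.5,.028)[:2]-S)@y-.1276)
a,d=read_camera('side');P=pts('side',d);m=(P[...,0]>.55)&(P[...,0]<.61)&(P[...,1]>.11)&(P[...,1]<.18)&(P[...,2]<.18)&(P[...,2]>.14)
print(P[m].mean(0),P[m][:,2].max(),cv2.minAreaRect((P[m][:,:2]*1000).astype(np.float32)))
E
```

```text
16.675 [0.59605004 0.28722253 0.22262556] [-7.44032669 -5.9987233   5.52247813] 0.015091208542373613 45.002530217170715
[ 237  256  100   43 1669] 0.0619 ((596.3203125, 288.1697692871094), (22.53082847595215, 46.65349578857422), 82.86279296875)
265 224 25.200000000000003 0.0297561149822497
310 224 24.0 0.029690692445638434
[0.57901636 0.14105719 0.15069869] 0.15966524918106312 ((578.8671264648438, 142.48780822753906), (18.526201248168945, 18.659805297851562), 0.9357443451881409)
```

The shutter is held steady at 29.7 mm with about 6 N along y, and the probe hasn't moved.

Call:
carry_out(
  targets=[
    {"hand":5,"x":0,"y":0,"z":0,"ax":0,"ay":0,"az":0},
    {"hand":5,"x":0,"y":0,"z":0,"ax":0,"ay":0,"az":0},
    {"hand":5,"x":0,"y":0,"z":0,"ax":0,"ay":0,"az":0},
    {"hand":5,"x":0,"y":0,"z":0,"ax":0,"ay":0,"az":0},
  ],
)

```text
t: 17.27
tool_pos: [0.596, 0.2872, 0.2226]
orientation: [2.356, 2.078, -0.005]
force: [-7.1, -5.3, 6.7]
opening: 0.0149
gripper_force: 45.0
```

```bash
python3 -c "
from plant import robot
print(robot.close_job())"
```

```text
the job is handed in; nothing more can be done
None
```

The job is handed in at about 17 s of the 58 s allowed; no verdict came back. The tall probe is fully home and released in the socket, and the gripper is holding the shutter steady at about 29.7 mm (target 30 ± 6 mm) against its spring.

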